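# Drive the spacer out of an eyepiece tube

## Robot

A 6-joint arm with a two-finger parallel gripper is mounted at the origin on the work surface. World frame = base frame: x ahead of the robot, y to its left, z up, the work surface at z = 0. Lengths are in mm, angles in rad, forces in N, time in s.
With the tool pointing down it reaches from about 275 to 750 mm from the base axis. Payload 10.2 kg.
Tool frame: the origin (TCP) lies at the very end of the fingers, on their centre line; the grasp point (between the pads) lies 19 mm behind it; z points along the fingers, y is the line along which they close (so a half turn about z gives the same grasp; the last joint's range is limited). The gripper opens to 85 mm and grips with 20 to 120 N. Pads are 22 mm wide; open, the fingers measure 114 mm over their backs; the gripper's body (76 mm by 85 mm) begins 54 mm behind the grasp point. The pads swing forward as they close: fully open they stand 13 mm farther back than shut.
Start: joints at [0.891, 0.313, 1.498, -0, 1.331, -0.223], TCP at [231.579, 471.171, 210.794] pointing down, gripper open.
Joint ranges: [-2.94, 2.94], [-0.97, 2.17], [0.19, 2.56], [-1.23, 4.37], [0.02, 3.11], [-2.88, 2.88]. Speed limits (rad/s): [2.39, 2.39, 3.01, 3.14, 3.14, 3.14].

## Interface

Orientations are given as a unit quaternion [w, x, y, z].
In Python, from rig import * gives the robot as it stands. The module is installed in compiled form; this text tells all that it offers.
- The arm moves only by the shell command python3 -m crank 'ROWS' [FORCE]. ROWS is JSON, a list that holds one entry, the list of rows, each a list of 7 numbers: the shift along the tool's x, y, z in units of 25 mm (1.0 is 25 mm), then the turn, a rotation vector about the tool's x, y, z in units of 8 degrees (1.0 is 8 degrees), then the finger opening in mm, from 0 to 85.4. A call has exactly 8 rows; each row shifts and turns the commanded pose from where the row before left it, along the tool's axes as they then stand; what a row does not reach is not made up. A row lasts 1/10 s, in which the tool goes at most 50 mm and 8.59 degrees, less where a joint would pass 70% of its speed; a pose out of reach is approached as far as the arm can. A call is refused whole if a number of a shift passes 1 or a number of a turn 1, either way. A call with a gripper value outside its range is refused whole. The fingers move at their own pace and stop on an object; FORCE is the grip in N (left out, the last holds). Time passes only in rows, so rows that do not move let the fingers close, or fill a call up. It gives the time, the measured TCP pose, the force, the opening and the grip force at its end, in the units of the state.
- sense(): the state, without advancing time (a new reading comes with each control period).
- capture(name): name is "scene" or "top"; returns the picture (480x640x3 uint8, blue, green, red); there is no depth.
- camera_model(name): a dict with "fx", "fy", "cx", "cy" (pixels), "world_from_camera" (4x4, takes a point from camera to world coordinates). Camera axes: x right, y up, looking along -z (the intrinsics and any distortion apply to the point x, -y, -z); pixel columns grow to the right and rows downward; lengths in mm; the calibration is good to about 2 mm. A picture is of the moment at which its call begins. camera_model takes no time and is no camera call.
- finish_job(): hands the job in; it is judged then, once.
The state is a dict: "time_s": time; "joints": joint angles; "dq": joint speeds; "tau": joint torques, N m; "eef_pos": TCP position; "ee_rot": TCP orientation; "force": force on the tool from outside, world axes, zero at the start; "wrist_torque": the same for the moment, N m; "grip_width": opening from 0.0 (shut) to 1.0 (fully open); "grip_force": force on a finger pad.
Only numpy, scipy, OpenCV 4.12 (cv2) and the standard library are available. Lean on these libraries where they do the work, as an engineer would, in place of code of your own. Each camera call takes 0.05 s, during which the arm holds its last target. There are 200 camera calls.

## Task

Take the long drift out of its rack, put it into the top of the clamped eyepiece tube and steadily drive the tight brass spacer down and right out of the bore, following it with the drift until you feel it sit on the sprung catch plate below and have pressed it there with 5 to 10 N; never push on the spacer with more than 20 N or bear on the tube itself with more than 15 N. Then draw the drift out and stand it back in the hole it came from, leaving the spacer upright on the catch plate and everything else on the bench where it was.

Things in the scene. Friction and masses are not known exactly. Their poses are not given: they have to be found in the camera images.
- drift: The long drift: an upright steel rod 17 mm in diameter and 100 mm long (1.5 mm chamfer at its lower end) under an aluminium head 26 mm in diameter and 45 mm tall, 145 mm in all, about 0.25 kg. Origin: centre of its lower end, z up along the rod. It stands in one of the two rack holes.
- short_drift: A short drift, same diameters and head but a rod of only 50 mm (95 mm in all), too short for the job; stands in the other rack hole. Origin: centre of its lower end. Leave it alone.
- rack: White plastic block, fixed, 70 (x) x 150 (y) x 45 (z) mm, origin at the centre of its underside. Two blind holes 19 mm in diameter and 35 mm deep (floor 10 mm above the bench) at x = 0, y = -37.5 and +37.5 mm.
- tube: The eyepiece tube: a black upright tube fixed in the stand, outer diameter 36 mm, bore 24 mm straight through, 56 mm long. Origin: centre of its lower (exit) end, 62 mm over the bench, z up along the bore; its open top is at z = +56 mm. Three spring pads in its wall, from z = +4 to +14 mm, grip the spacer; when empty they leave 21 mm between them.
- spacer: The brass spacer: a cylinder 22 mm across, 18 mm tall (a 10 mm hole in its top), 45 g, tight in the tube; its underside starts 2 to 6 mm above the tube's lower end. Origin: underside centre, z up. It slides only under a steady push of some 6 to 14 N and stays where the push stops, until its top is below the pads (4 mm above the tube's lower end); then it drops free.
- stand: The fixed service stand: foot plate 100 (x) x 130 (y) x 8 mm, two grey cheeks 50 mm wide at y = +-57 mm up to 96 mm high, and clamp jaws holding the tube between them; open at its +x and -x sides; clamp screws reach to y = +-85 mm. Origin: underside centre, on the bore's axis.
- catch_foot (a point): Point on the stand's foot plate, on the bore's axis, 8 mm over the bench. Above it is the sprung catch plate, an aluminium dish 56 mm across with a 4 mm rim. It is set at a different height each time: its floor, where the spacer lands, is 16 to 40 mm over the bench, to be found by feel. Pressed down it yields 1 mm per 15 N, at most 4 mm.
- retainer: Bystander: steel ring 32 mm across, 6 mm thick, lying beside the stand. Origin: underside centre.
- eyepiece: Bystander: black eyepiece 36 mm across, 50 mm tall, upright. Origin: underside centre.
- screwdriver: Bystander: screwdriver 150 mm long, lying. Origin: centre of its underside.
- oil: Bystander: amber glass oil bottle 32 mm across, 65 mm tall. Origin: underside centre.
- slide_box: Bystander: flat blue slide box 80 x 100 x 32 mm. Origin: underside centre.
- beaker: Bystander: glass beaker 60 mm across, 70 mm tall. Origin: underside centre.
- cap: Bystander: grey cap 38 mm across, 14 mm tall. Origin: underside centre.
Things that resemble listed ones, but are neither listed nor needed, are in the scene too. Leave any red look-alike of the drift alone. There is more than one size of the stand; the job needs the smallest.

How it is judged:
By the outcome, as a careful person would: the job done as asked, in the order asked, and still so for the second after the job is handed in, with the robot touching nothing.
It also fails if it takes over 72 s, if anything falls off the work surface, if the arm or the gripper's body presses on something with over 40 N, if the wrist force passes 120 N, or if a joint passes its speed limit or range.

## Working session

There is one attempt and no reset: what is moved stays moved. The work goes in short steps, Python scripts to look and compute and a shell command to move; the robot and the scene stay as the last step left them, time stands still between calls to the robot, and variables do not carry over. Pictures are saved under pics/ and viewed, at most 10 in all, crops included, and the job is handed in when it is done.

```bash
mkdir -p pics; python3 - <<'E'
from rig import *
import cv2
for n in("scene","top"):
    cv2.imwrite(f"pics/{n}0.png",capture(n)); m=camera_model(n); print(n,m)
print(sense())
E
```

```text
scene {'fx': 536.0170830995472, 'fy': 536.0170830995472, 'cx': 327.88771129253433, 'cy': 231.59841951184916, 'world_from_camera': array([[ 1.85392578e-01, -6.11887859e-01,  7.68910164e-01,
         1.36961029e+03],
       [ 9.82530833e-01,  1.28332410e-01, -1.34773716e-01,
        -1.67006286e+02],
       [-1.62096938e-02,  7.80463991e-01,  6.24990564e-01,
         7.67099995e+02],
       [ 0.00000000e+00,  0.00000000e+00,  0.00000000e+00,
         1.00000000e+00]])}
top {'fx': 561.8271804000576, 'fy': 561.8271804000576, 'cx': 312.8747834715209, 'cy': 240.4576789156677, 'world_from_camera': array([[-2.19725546e-02,  9.84830431e-01, -1.72122715e-01,
         3.21010397e+02],
       [-9.99574733e-01, -2.49419895e-02, -1.51079411e-02,
        -2.81126989e+01],
       [-1.91718431e-02,  1.71717557e-01,  9.84959655e-01,
         1.16646674e+03],
       [ 0.00000000e+00,  0.00000000e+00,  0.00000000e+00,
         1.00000000e+00]])}
{'time_s': 0.1, 'joints': array([ 8.90609547e-01,  3.13385644e-01,  1.49835554e+00,  2.13542314e-05,
        1.33101278e+00, -2.23425970e-01]), 'dq': array([ 0.00031456, -0.00042817, -0.00156505, -0.00085424, -0.00014646,
       -0.00014027]), 'tau': array([ 3.56729652e-03, -4.12894499e+01, -2.60139298e+01, -2.56218266e-05,
        3.00120810e-03,  2.08561181e-05]), 'eef_pos': array([231.40238376, 470.96948254, 210.29871892]), 'ee_rot': array([-2.62837701e-04,  2.26402717e-01,  9.74033609e-01, -5.17862695e-04]), 'force': array([0.5409216 , 0.2397479 , 0.18389526]), 'wrist_torque': array([-0.01349407,  0.0166508 ,  0.01828829]), 'grip_force': 0.0, 'grip_width': 0.9962300532843057}
```

View pics/scene0.png

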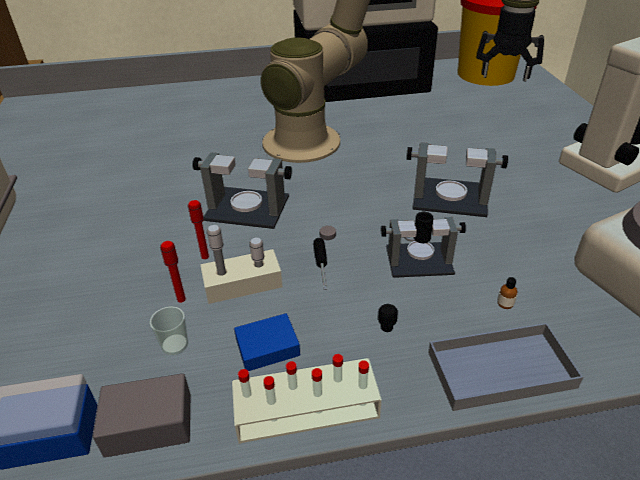

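View pics/top0.png

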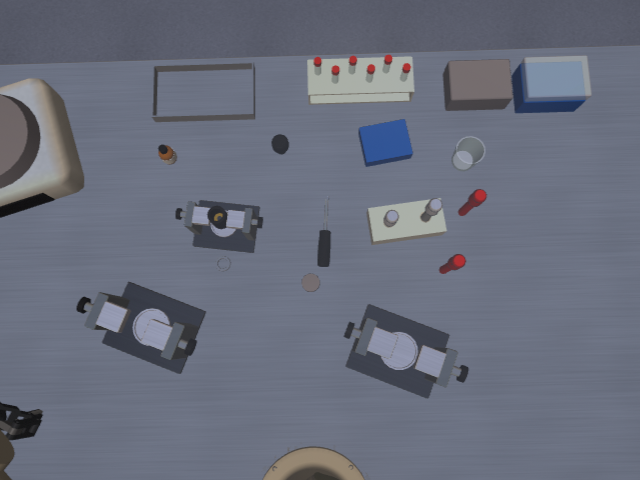

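The scene view has the long drift at (215,250) in the rack with the short one at (257,250). The red look-alikes are at (197,230) and (172,270). There are three stands, at (247,190), (452,180) and (421,250). The last is the smallest and holds the black tube, so it is the one needed. In the top view the drift is at (433,207) and the tube at (218,217). I'll confirm both in an enlarged crop.

```bash
python3 - <<'E'
import cv2,numpy as np
s=cv2.imread("pics/scene0.png");t=cv2.imread("pics/top0.png")
f=lambda i,x,y:cv2.resize(i[y:y+75,x:x+100],None,fx=4,fy=4,interpolation=cv2.INTER_CUBIC)
a=np.vstack([np.hstack([f(s,190,220),f(s,375,205)]),np.hstack([f(t,365,180),f(t,175,190)])])
cv2.imwrite("pics/crop1.png",a)
E
```

```text
(no output)
```

View pics/crop1.png

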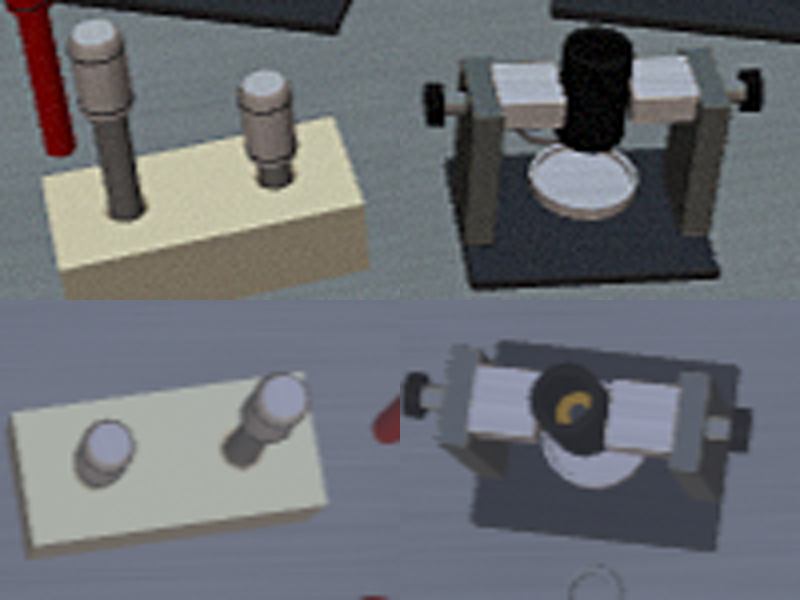

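The crop confirms it. The long drift is at the rack's far-right end in the top view, with its head top at about (436,203.5). The tube, with the brass visible inside it, has its rim centre at about (217,213.5). Next I'll turn these into positions.

```bash
cat >h.py <<'E'
import numpy as np
from rig import camera_model
C={n:camera_model(n) for n in("scene","top")}
def ray(n,u,v):
    m=C[n];T=m["world_from_camera"]
    return T[:3,3],T[:3,:3]@np.array([(u-m["cx"])/m["fx"],-(v-m["cy"])/m["fy"],-1])
def onz(n,u,v,z):
    o,d=ray(n,u,v);return o+d*(z-o[2])/d[2]
def tri(a,b):
    (o,d),(p,e)=ray("scene",*a),ray("top",*b)
    s=np.linalg.lstsq(np.c_[d,-e],p-o,rcond=None)[0]
    x,y=o+s[0]*d,p+s[1]*e;return (x+y)/2,np.linalg.norm(x-y)
def pix(n,P):
    m=C[n];T=m["world_from_camera"];q=T[:3,:3].T@(np.array(P)-T[:3,3])
    return m["cx"]-m["fx"]*q[0]/q[2],m["cy"]+m["fy"]*q[1]/q[2]
E
python3 - <<'E'
from h import *
import cv2
np.set_printoptions(precision=1,suppress=True)
s=cv2.imread("pics/scene0.png");t=cv2.imread("pics/top0.png")
for nm,a,b,z in [("drift",(214.5,228.8),(436,203.5),155),("short",(256.5,241),(392,215),105),("tube",(424.25,215.7),(217,213.5),118)]:
    print(nm,tri(a,b),onz("scene",*a,z),onz("top",*b,z))
# head-top bright blobs
for n,i,(x,y) in (("scene",s,(190,220)),("top",t,(365,180))):
    c=i[y:y+75,x:x+100].astype(int)
    m=((c.min(2)>(165 if n=="scene" else 140))&(c.max(2)-c.min(2)<45)&((c[...,0]>=c[...,2])) ).astype(np.uint8)
    k,l,st,ce=cv2.connectedComponentsWithStats(m)
    for j in range(1,k):
        if st[j,4]>15: print(n,st[j],ce[j]+[x,y])
# stand foot & rack corners (top), from crop
print("rack",[onz("top",365+u/4,180+v/4,45)[:2] for u,v in((10,111),(302,74),(327,203),(30,245))])
print("foot",[onz("top",175+u/4,190+v/4,8)[:2] for u,v in((98,41),(340,66),(316,250),(72,227))])
print("reds top",onz("top",480,196,145),onz("top",459,261,145),"base",onz("top",463,213,0),onz("top",444,272,0))
print(tri((195.5,204),(480,196)),tri((168,245),(480,196)))
g=cv2.cvtColor(t,cv2.COLOR_BGR2GRAY)[190:265,175:275]
d=(g<62).astype(np.uint8);k,l,st,ce=cv2.connectedComponentsWithStats(d);print(st,ce)
E
```

```text
drift (array([ 561.7, -240.2,  152.5]), np.float64(2.206408304573382)) [ 565.4 -238.8  155. ] [ 561.1 -240.8  155. ]
short (array([ 552.9, -165.5,  103.1]), np.float64(0.4498119809687178)) [ 555.3 -165.3  105. ] [ 552.5 -165.5  105. ]
tube (array([561.3, 170.8, 118.5]), np.float64(0.5395192855726085)) [560.6 171.3 118. ] [561.3 170.6 118. ]
scene [19  5  9  6 27] [212.9 227.6]
top [66 18 10 12 86] [435.8 203.6]
top [23 31  9 10 75] [392.  215.6]
rack [array([ 582., -124.]), array([ 597.4, -273.7]), array([ 530.1, -282.2]), array([ 512.3, -131.4])]
foot [array([616.4, 229. ]), array([599.3, 100.1]), array([501. , 113.2]), array([516.4, 241.4])]
reds top [ 575.6 -325.2  145. ] [ 454.7 -278.3  145. ] base [ 575.7 -329.     0. ] [ 451.4 -281.2    0. ]
(array([ 557.8, -283.5,  216.2]), np.float64(40.483353848566544)) (array([ 576.7, -325.9,  140.3]), np.float64(1.283379285469316))
[[   0    0  100   75 6957]
 [  21   15    1    1    1]
 [  33   15   19   24  284]
 [  72   17    1    1    1]
 [   1   18    6   11   48]
 [  75   20   13   29  142]
 [  83   21    1    2    2]
 [  17   34   11   10   61]
 [  66   42    1    1    1]
 [  79   51    1    2    2]
 [  78   59    1    1    1]] [[49.7 37.6]
 [21.  15. ]
 [42.5 26.2]
 [72.  17. ]
 [ 3.1 23.3]
 [80.5 34.6]
 [83.  21.5]
 [22.8 37.9]
 [66.  42. ]
 [79.  51.5]
 [78.  59. ]]
```

```bash
R='[-1,-0.8,0,0,0,0,50]'; true
python3 -m crank '[[[-0.4,-0.3,0,0,0,0,50],[-0.8,-0.6,0,0,0,0,50],[-1,-0.8,0,0,0,0,50],[-1,-0.8,0,0,0,0,50],[-1,-0.8,0,0,0,0,50],[-1,-0.8,0,0,0,0,50],[-1,-0.8,0,0,0,0,50],[-1,-0.8,0,0,0,0,50]]]' 40
python3 -m crank '[[[-1,-0.8,0,0,0,0,50],[-1,-0.8,0,0,0,0,50],[-1,-0.8,0,0,0,0,50],[-1,-0.8,0,0,0,0,50],[-1,-0.8,0,0,0,0,50],[-1,-0.8,0,0,0,0,50],[-1,-0.8,0,0,0,0,50],[-1,-0.8,0,0,0,0,50]]]'
python3 -m crank '[[[-1,-0.8,0,0,0,0,50],[-1,-0.8,0,0,0,0,50],[-1,-0.8,0,0,0,0,50],[-1,-0.8,0,0,0,0,50],[-1,-0.8,0,0,0,0,50],[-0.8,-0.6,0,0,0,0,50],[-0.4,-0.3,0,0,0,0,50],[0,0,0,0,0,0,50]]]'
cat >>h.py <<'E'
def go(x=None,y=None,z=None):
    "remaining move to world x,y,z in crank units"
    from rig import sense
    from scipy.spatial.transform import Rotation as Ro
    s=sense();q=s["ee_rot"];R=Ro.from_quat([q[1],q[2],q[3],q[0]]).as_matrix();p=s["eef_pos"]
    d=np.array([0 if v is None else v-w for v,w in zip((x,y,z),p)])
    print("t",s["time_s"],"pos",p.round(2),"F",s["force"].round(2),"M",s["wrist_torque"].round(2),"R",R.round(3).tolist(),"units",(R.T@d/25).round(3),"grip",s["grip_width"],s["grip_force"])
E
python3 -c "
from h import *
go(561,-240.3,200)"
```

```text
time_s: 0.9
eef_pos: [330.5, 262.0, 210.7]
ee_rot: [0.0, 0.226, 0.974, -0.0]
force: [0.5, 1.2, 0.9]
grip_width: 0.58
grip_force: 0.0
time_s: 1.7
eef_pos: [439.1, 30.2, 210.7]
ee_rot: [-0.0, 0.227, 0.974, -0.0]
force: [0.6, -0.2, -0.1]
grip_width: 0.589
grip_force: 0.0
time_s: 2.5
eef_pos: [524.0, -147.3, 210.4]
ee_rot: [-0.0, 0.227, 0.974, 0.0]
force: [0.4, 0.7, -0.3]
grip_width: 0.584
grip_force: 0.0
t 2.5 pos [ 524.01 -147.29  210.37] F [ 0.42  0.69 -0.35] M [0.04 0.01 0.02] R [[-0.897, 0.442, -0.001], [0.442, 0.897, 0.0], [0.001, -0.0, -1.0]] units [-2.973 -2.682  0.413] grip 0.5842764214688448 0.0
```

```bash
python3 -m crank '[[[-0.5,-0.45,0,0,0,0,50],[-0.9,-0.8,0,0,0,0,50],[-0.9,-0.8,0,0,0,0,50],[-0.5,-0.45,0,0,0,0,50],[-0.17,-0.18,0.2,0,0,0,50],[0,0,0.4,0,0,0,50],[0,0,0,0,0,0,50],[0,0,0,0,0,0,50]]]'
python3 - <<'E'
from h import *
from rig import capture
import cv2
go(561,-240.3,114)
s=capture("scene");t=capture("top")
f=lambda i,x,y:cv2.resize(i[y:y+100,x:x+100],None,fx=4,fy=4,interpolation=cv2.INTER_CUBIC)
cv2.imwrite("pics/c2.png",np.hstack([f(s,170,180),f(t,385,150)]))
E
```

```text
time_s: 3.3
eef_pos: [561.1, -237.9, 195.7]
ee_rot: [-0.0, 0.226, 0.974, 0.0]
force: [-0.3, -0.1, -0.6]
grip_width: 0.589
grip_force: 0.0
t 3.3 pos [ 561.09 -237.94  195.71] F [-0.26 -0.07 -0.6 ] M [-0.02  0.02 -0.  ] R [[-0.898, 0.44, -0.001], [0.44, 0.898, 0.0], [0.001, 0.0, -1.0]] units [-0.041 -0.087  3.268] grip 0.5887799668308106 0.0
```

View pics/c2.png

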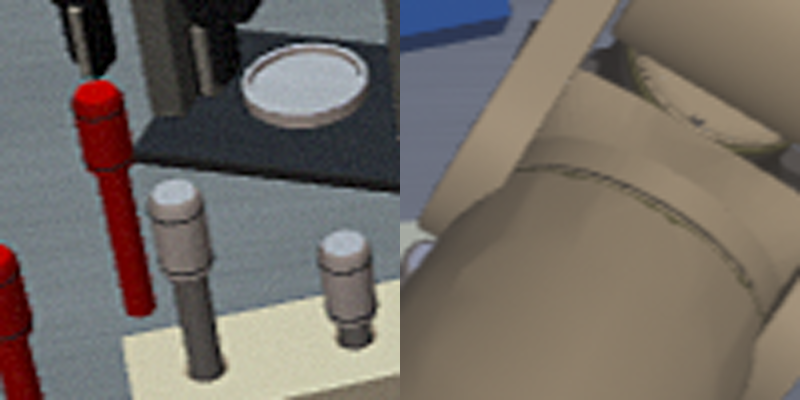

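Both fingertips, at crop (90,75) and (205,90), sit astride the drift head at (178,190). The top view is blocked by the arm. I'll go down and close.

```bash
python3 -c "
from h import *
print(pix('scene',(561.1,-237.9,195.7)),pix('scene',(561.1,-237.9,203)))"
python3 -m crank '[[[-0.04,-0.09,0.4,0,0,0,50],[0,0,0.6,0,0,0,50],[0,0,0.7,0,0,0,50],[0,0,0.6,0,0,0,50],[0,0,0.5,0,0,0,50],[0,0,0.3,0,0,0,50],[0,0,0.17,0,0,0,50],[0,0,0,0,0,0,50]]]'
python3 -m crank '[[[0,0,0,0,0,0,40],[0,0,0,0,0,0,34],[0,0,0,0,0,0,32],[0,0,0,0,0,0,30],[0,0,0,0,0,0,28],[0,0,0,0,0,0,26],[0,0,0,0,0,0,24],[0,0,0,0,0,0,22]]]' 60
python3 -c "
from h import *
go(561,-240.3,114)"
```

```text
(np.float64(211.59386680556665), np.float64(209.66383620193906)) (np.float64(210.97810463938885), np.float64(206.3943682558729))
time_s: 4.2
eef_pos: [561.2, -241.6, 113.8]
ee_rot: [-0.0, 0.226, 0.974, 0.0]
force: [0.5, -0.1, -0.2]
grip_width: 0.587
grip_force: 0.0
time_s: 5.0
eef_pos: [561.5, -241.7, 114.5]
ee_rot: [0.0, 0.226, 0.974, -0.0]
force: [-0.3, 0.3, 2.6]
grip_width: 0.277
grip_force: 58.7
t 5.0 pos [ 561.48 -241.66  114.45] F [-0.32  0.26  2.63] M [ 0.13  0.03 -0.01] R [[-0.897, 0.441, 0.001], [0.441, 0.897, -0.0], [-0.001, -0.0, -1.0]] units [0.041 0.04  0.018] grip 0.27690492702327446 58.73481942806393
```

```bash
python3 -m crank '[[[0,0,-0.1,0,0,0,22],[0,0,-0.2,0,0,0,22],[0,0,-0.3,0,0,0,22],[0,0,-0.3,0,0,0,22],[0,0,-0.2,0,0,0,22],[0,0,-0.1,0,0,0,22],[0,0,0,0,0,0,22],[0,0,0,0,0,0,22]]]' 60
python3 -c "
from h import *
go(561,-240.3,114)"
```

```text
time_s: 5.8
eef_pos: [561.1, -241.5, 143.8]
ee_rot: [-0.0, 0.226, 0.974, 0.0]
force: [-0.9, -0.2, -3.3]
grip_width: 0.274
grip_force: 59.0
t 5.8 pos [ 561.14 -241.52  143.84] F [-0.93 -0.21 -3.28] M [-0.02  0.02  0.01] R [[-0.897, 0.441, -0.0], [0.441, 0.897, 0.0], [0.0, 0.0, -1.0]] units [0.026 0.041 1.194] grip 0.273612020228838 58.97766527719796
```

```bash
python3 -m crank '[[[0,0,-0.3,0,0,0,22],[0,0,-0.6,0,0,0,22],[0,0,-0.8,0,0,0,22],[0,0,-0.9,0,0,0,22],[0,0,-0.8,0,0,0,22],[0,0,-0.7,0,0,0,22],[0.1,0.2,-0.4,0,0,0,22],[0.2,0.4,-0.15,0,0,0,22]]]' 60
python3 -m crank '[[[0.4,0.8,0,0,0,0,22],[0.5,1,0,0,0,0,22],[0.5,1,0,0,0,0,22],[0.5,1,0,0,0,0,22],[0.5,1,0,0,0,0,22],[0.5,1,0,0,0,0,22],[0.5,1,0,0,0,0,22],[0.5,1,0,0,0,0,22]]]' 60
python3 -m crank '[[[0.5,1,0,0,0,0,22],[0.5,1,0,0,0,0,22],[0.5,1,0,0,0,0,22],[0.5,1,0,0,0,0,22],[0.4,0.8,0,0,0,0,22],[0.3,0.6,0,0,0,0,22],[0.2,0.4,0,0,0,0,22],[0.1,0.2,0,0,0,0,22]]]' 60
python3 -m crank '[[[0,0,0,0,0,0,22],[0,0,0,0,0,0,22],[0,0,0,0,0,0,22],[0,0,0,0,0,0,22],[0,0,0,0,0,0,22],[0,0,0,0,0,0,22],[0,0,0,0,0,0,22],[0,0,0,0,0,0,22]]]' 60
python3 -c "
from h import *
go(560.7,170.7,260)"
```

```text
time_s: 6.6
eef_pos: [561.2, -224.7, 261.2]
ee_rot: [0.001, 0.227, 0.974, -0.0]
force: [-0.1, 0.9, -1.8]
grip_width: 0.279
grip_force: 59.1
time_s: 7.4
eef_pos: [558.9, -4.7, 259.6]
ee_rot: [-0.001, 0.226, 0.974, 0.0]
force: [0.2, 0.5, -3.1]
grip_width: 0.273
grip_force: 59.1
time_s: 8.2
eef_pos: [558.2, 161.7, 260.0]
ee_rot: [-0.0, 0.226, 0.974, -0.0]
force: [0.5, -0.3, -2.3]
grip_width: 0.272
grip_force: 59.1
time_s: 9.0
eef_pos: [558.5, 160.9, 260.3]
ee_rot: [-0.0, 0.226, 0.974, -0.0]
force: [-0.6, -0.3, -3.8]
grip_width: 0.278
grip_force: 59.1
t 9.0 pos [558.5  160.9  260.29] F [-0.56 -0.33 -3.8 ] M [-0.01 -0.02  0.03] R [[-0.897, 0.441, -0.0], [0.441, 0.897, -0.0], [0.0, -0.0, -1.0]] units [0.094 0.391 0.011] grip 0.27760572285580104 59.13644868414849
```

```bash
python3 -m crank '[[[0.05,0.15,0,0,0,0,22],[0.04,0.15,0.1,0,0,0,22],[0,0.09,0.2,0,0,0,22],[0,0,0.3,0,0,0,22],[0,0,0.2,0,0,0,22],[0,0,0.1,0,0,0,22],[0,0,0,0,0,0,22],[0,0,0,0,0,0,22]]]' 60
python3 - <<'E'
from h import *
from rig import capture
import cv2
go(560.7,170.7,230)
s=capture("scene");t=capture("top");cv2.imwrite("pics/s3full.png",s)
f=lambda i,x,y:cv2.resize(i[y:y+100,x:x+100],None,fx=4,fy=4,interpolation=cv2.INTER_CUBIC)
cv2.imwrite("pics/c3.png",np.hstack([f(s,375,145),f(t,165,160)]))
E
```

```text
time_s: 9.8
eef_pos: [560.8, 170.6, 238.0]
ee_rot: [0.0, 0.226, 0.974, 0.0]
force: [-0.1, 0.5, -2.6]
grip_width: 0.276
grip_force: 59.1
t 9.8 pos [560.84 170.6  237.98] F [-0.14  0.47 -2.64] M [-0.01 -0.02 -0.  ] R [[-0.897, 0.441, 0.0], [0.441, 0.897, 0.0], [-0.0, 0.0, -1.0]] units [0.007 0.001 0.319] grip 0.2755978301197771 59.13070309907198
```

View pics/c3.png

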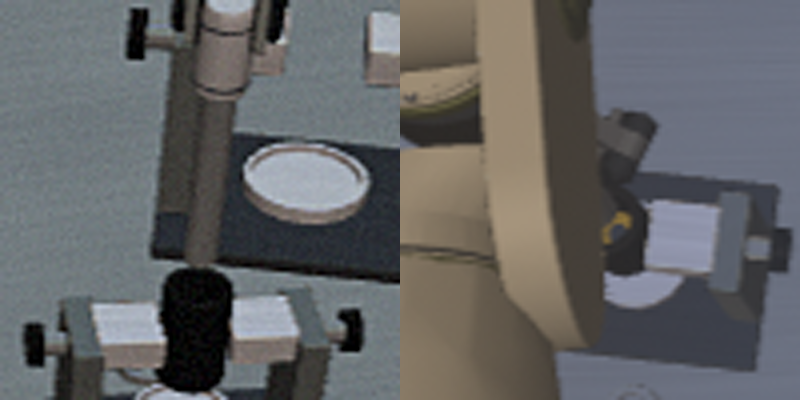

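```bash
python3 - <<'E'
from h import *
import cv2
print("tip pred",pix("scene",(560.8,170.6,133.5)),"head bottom pred",pix("scene",(560.8,170.6,233.5)))
print("tube pred",pix("scene",(560.7,170.7,118)),"bot",pix("scene",(560.7,170.7,66)))
s=cv2.imread("pics/s3full.png");
for r in list(range(172,216,3)): print(r,s[r,415:440].min(1).tolist(), s[r,415:440].ptp(1).tolist() if 0 else "")
g=s.max(2)
for r in range(214,240,4):
    c=np.where(g[r,405:445]<40)[0]+405;print(r,c.min() if len(c) else None,c.max() if len(c) else None)
E
```

```text
tip pred (np.float64(424.6833922478096), np.float64(209.5583220337269)) head bottom pred (np.float64(429.859516196345), np.float64(166.38539729904153))
tube pred (np.float64(423.9667904616438), np.float64(215.764326220048)) bot (np.float64(421.55133024553874), np.float64(235.90442421169195))
172 [118, 83, 52, 54, 54, 58, 59, 55, 58, 51, 45, 56, 69, 68, 69, 76, 71, 63, 57, 99, 110, 113, 112, 110, 112] 
175 [102, 64, 43, 60, 55, 59, 55, 54, 54, 49, 50, 60, 66, 67, 67, 66, 65, 54, 81, 104, 113, 113, 116, 116, 117] 
178 [90, 61, 53, 53, 57, 56, 55, 58, 48, 44, 55, 65, 68, 69, 62, 69, 68, 52, 58, 62, 59, 76, 77, 92, 93] 
181 [85, 56, 55, 56, 57, 57, 57, 56, 53, 45, 56, 65, 67, 71, 71, 70, 61, 53, 37, 40, 40, 41, 33, 40, 30] 
184 [62, 51, 48, 52, 53, 64, 60, 55, 45, 51, 65, 64, 75, 70, 65, 70, 60, 51, 40, 44, 33, 25, 144, 166, 106] 
187 [52, 56, 51, 53, 56, 55, 53, 48, 42, 57, 66, 70, 70, 64, 74, 66, 58, 43, 39, 43, 52, 160, 146, 149, 172] 
190 [56, 63, 53, 54, 52, 60, 51, 42, 46, 61, 67, 70, 71, 69, 72, 64, 43, 42, 37, 38, 40, 98, 169, 176, 173] 
193 [43, 52, 59, 58, 61, 52, 60, 53, 43, 6
[... 196 characters left out ...]
40, 33, 47, 60, 68, 73, 72, 73, 68, 55, 45, 41, 50, 41, 44, 35, 43, 45, 44, 41] 
202 [36, 44, 42, 43, 45, 42, 40, 51, 64, 73, 68, 71, 71, 69, 51, 48, 43, 41, 36, 46, 38, 40, 42, 46, 41] 
205 [46, 41, 45, 42, 43, 33, 52, 62, 66, 70, 72, 75, 64, 59, 46, 48, 38, 41, 38, 39, 41, 43, 35, 44, 37] 
208 [24, 18, 26, 28, 25, 25, 48, 55, 70, 71, 70, 72, 68, 62, 45, 38, 37, 36, 41, 44, 46, 46, 36, 42, 38] 
211 [118, 126, 119, 129, 129, 129, 115, 70, 56, 73, 83, 67, 94, 100, 88, 69, 54, 39, 26, 33, 20, 10, 10, 15, 13] 
214 [125, 69, 8, 9, 10, 0, 11, 3, 5, 0, 5, 0, 10, 0, 6, 6, 45, 107, 127, 119, 111, 117, 117, 116, 115] 
214 417 430
218 416 432
222 416 432
226 416 431
230 417 431
234 416 430
238 414 444
```

```bash
python3 -m crank '[[[0,0,0.1,0,0,0,22],[0,0,0.15,0,0,0,22],[0,0,0.15,0,0,0,22],[0,0,0.15,0,0,0,22],[0,0,0.15,0,0,0,22],[0,0,0.15,0,0,0,22],[0,0,0.15,0,0,0,22],[0,0,0,0,0,0,22]]]' 60
python3 -c "
from h import *
go(560.7,170.7,195)"
```

```text
time_s: 10.7
eef_pos: [560.6, 170.6, 212.1]
ee_rot: [-0.001, 0.226, 0.974, -0.0]
force: [-0.5, 0.3, -2.3]
grip_width: 0.27
grip_force: 59.1
t 10.7 pos [560.57 170.61 212.12] F [-0.46  0.35 -2.27] M [-0.04  0.03  0.05] R [[-0.897, 0.441, -0.001], [0.441, 0.897, -0.0], [0.001, -0.001, -1.0]] units [-0.004  0.006  0.685] grip 0.27044364536998444 59.12425578106195
```

```bash
python3 -m crank '[[[0,0,0.1,0,0,0,22],[0,0,0.12,0,0,0,22],[0,0,0.12,0,0,0,22],[0,0,0.12,0,0,0,22],[0,0,0.1,0,0,0,22],[0,0,0.08,0,0,0,22],[0,0,0.04,0,0,0,22],[0,0,0,0,0,0,22]]]' 60
python3 -m crank '[[[0,0,0.02,0,0,0,22],[0,0,0.02,0,0,0,22],[0,0,0.02,0,0,0,22],[0,0,0.02,0,0,0,22],[0,0,0.02,0,0,0,22],[0,0,0.02,0,0,0,22],[0,0,0.02,0,0,0,22],[0,0,0.02,0,0,0,22]]]' 60
python3 -c "
from h import *
go(560.7,170.7,195)"
```

```text
time_s: 11.5
eef_pos: [560.8, 170.7, 195.7]
ee_rot: [-0.0, 0.226, 0.974, -0.0]
force: [-0.7, 1.0, -2.8]
grip_width: 0.269
grip_force: 59.1
time_s: 12.3
eef_pos: [560.8, 170.7, 191.7]
ee_rot: [0.0, 0.226, 0.974, 0.0]
force: [0.2, -0.4, -3.1]
grip_width: 0.272
grip_force: 59.1
t 12.3 pos [560.81 170.65 191.75] F [ 0.22 -0.41 -3.1 ] M [-0.02 -0.01  0.01] R [[-0.897, 0.441, 0.0], [0.441, 0.897, 0.0], [-0.0, 0.0, -1.0]] units [ 0.005 -0.    -0.13 ] grip 0.2718118842403652 59.136958345770836
```

```bash
python3 -m crank '[[[0,0,0.015,0,0,0,22],[0,0,0.015,0,0,0,22],[0,0,0.015,0,0,0,22],[0,0,0.015,0,0,0,22],[0,0,0.015,0,0,0,22],[0,0,0.015,0,0,0,22],[0,0,0.015,0,0,0,22],[0,0,0.015,0,0,0,22]]]' 60
python3 -m crank '[[[0,0,0.015,0,0,0,22],[0,0,0.015,0,0,0,22],[0,0,0.015,0,0,0,22],[0,0,0.015,0,0,0,22],[0,0,0.015,0,0,0,22],[0,0,0.015,0,0,0,22],[0,0,0.015,0,0,0,22],[0,0,0.015,0,0,0,22]]]' 60
python3 -c "
from h import *
go(560.7,170.7,195)"
```

```text
time_s: 13.1
eef_pos: [560.8, 170.7, 188.8]
ee_rot: [0.0, 0.226, 0.974, 0.0]
force: [-0.8, -0.3, -2.3]
grip_width: 0.276
grip_force: 59.1
time_s: 13.9
eef_pos: [561.4, 170.6, 187.1]
ee_rot: [0.001, 0.226, 0.974, 0.0]
force: [-0.8, -0.4, 7.7]
grip_width: 0.278
grip_force: 60.3
t 13.9 pos [561.4  170.64 187.13] F [-0.8  -0.4   7.66] M [-0.2   0.23 -0.01] R [[-0.897, 0.441, 0.003], [0.441, 0.897, 0.0], [-0.002, 0.001, -1.0]] units [ 0.025 -0.01  -0.315] grip 0.27806353822909163 60.32617023680359
```

```bash
python3 -m crank '[[[0,0,0.015,0,0,0,22],[0,0,0.015,0,0,0,22],[0,0,0.015,0,0,0,22],[0,0,0.015,0,0,0,22],[0,0,0.015,0,0,0,22],[0,0,0.015,0,0,0,22],[0,0,0.015,0,0,0,22],[0,0,0.015,0,0,0,22]]]' 60
python3 -c "
from h import *
go(560.7,170.7,195)"
```

```text
time_s: 14.7
eef_pos: [561.7, 170.7, 184.6]
ee_rot: [0.002, 0.226, 0.974, 0.001]
force: [-0.4, -0.9, 11.5]
grip_width: 0.275
grip_force: 60.5
t 14.7 pos [561.65 170.67 184.63] F [-0.42 -0.92 11.47] M [-0.13  0.16  0.01] R [[-0.897, 0.441, 0.004], [0.441, 0.897, 0.0], [-0.003, 0.002, -1.0]] units [ 0.033 -0.015 -0.415] grip 0.27488064971658405 60.46255296561867
```

```bash
python3 -m crank '[[[0,0,0.01,0,0,0,22],[0,0,0.015,0,0,0,22],[0,0,0.015,0,0,0,22],[0,0,0.015,0,0,0,22],[0,0,0.015,0,0,0,22],[0,0,0.015,0,0,0,22],[0,0,0.015,0,0,0,22],[0,0,0.015,0,0,0,22]]]' 60
python3 -c "
from h import *
go(560.7,170.7,195)"
```

```text
time_s: 15.5
eef_pos: [561.7, 170.7, 181.8]
ee_rot: [0.002, 0.226, 0.974, 0.001]
force: [-1.0, -0.3, 9.1]
grip_width: 0.273
grip_force: 60.4
t 15.5 pos [561.67 170.68 181.79] F [-1.03 -0.31  9.14] M [-0.13  0.17 -0.05] R [[-0.897, 0.441, 0.004], [0.441, 0.897, 0.0], [-0.003, 0.002, -1.0]] units [ 0.033 -0.016 -0.528] grip 0.27321425060331145 60.397987039759755
```

```bash
python3 -m crank '[[[0,0,0.02,0,0,0,22],[0,0,0.02,0,0,0,22],[0,0,0.02,0,0,0,22],[0,0,0.02,0,0,0,22],[0,0,0.02,0,0,0,22],[0,0,0.02,0,0,0,22],[0,0,0.02,0,0,0,22],[0,0,0.02,0,0,0,22]]]' 60
python3 -m crank '[[[0,0,0.02,0,0,0,22],[0,0,0.02,0,0,0,22],[0,0,0.02,0,0,0,22],[0,0,0.02,0,0,0,22],[0,0,0.02,0,0,0,22],[0,0,0.02,0,0,0,22],[0,0,0.02,0,0,0,22],[0,0,0.02,0,0,0,22]]]' 60
python3 -c "
from h import *
go(560.7,170.7,195)"
```

```text
time_s: 16.3
eef_pos: [561.7, 170.7, 177.8]
ee_rot: [0.002, 0.226, 0.974, 0.001]
force: [-0.7, -1.1, 8.5]
grip_width: 0.275
grip_force: 60.4
time_s: 17.1
eef_pos: [561.6, 170.7, 173.6]
ee_rot: [0.002, 0.226, 0.974, 0.0]
force: [-1.1, -1.6, 9.5]
grip_width: 0.274
grip_force: 60.4
t 17.1 pos [561.6  170.68 173.58] F [-1.1  -1.64  9.49] M [-0.14  0.19  0.02] R [[-0.897, 0.441, 0.003], [0.441, 0.897, 0.0], [-0.003, 0.002, -1.0]] units [ 0.03  -0.014 -0.857] grip 0.2741609612258607 60.36479340400547
```

```bash
python3 -m crank '[[[0,0,0.02,0,0,0,22],[0,0,0.02,0,0,0,22],[0,0,0.02,0,0,0,22],[0,0,0.02,0,0,0,22],[0,0,0.02,0,0,0,22],[0,0,0.02,0,0,0,22],[0,0,0.02,0,0,0,22],[0,0,0.02,0,0,0,22]]]' 60
python3 -m crank '[[[0,0,0.02,0,0,0,22],[0,0,0.01,0,0,0,22],[0,0,0.01,0,0,0,22],[0,0,0.01,0,0,0,22],[0,0,0.01,0,0,0,22],[0,0,0.01,0,0,0,22],[0,0,0,0,0,0,22],[0,0,0,0,0,0,22]]]' 60
python3 -c "
from h import *
go(560.7,170.7,195)"
```

```text
time_s: 17.9
eef_pos: [560.7, 170.6, 167.6]
ee_rot: [-0.0, 0.226, 0.974, -0.0]
force: [-0.4, -0.5, -2.4]
grip_width: 0.272
grip_force: 59.1
time_s: 18.7
eef_pos: [560.8, 170.7, 166.2]
ee_rot: [0.0, 0.226, 0.974, 0.0]
force: [-0.0, -0.2, -2.8]
grip_width: 0.279
grip_force: 59.1
t 18.7 pos [560.79 170.66 166.2 ] F [-0.02 -0.22 -2.84] M [-0.01  0.01  0.01] R [[-0.897, 0.441, 0.0], [0.441, 0.897, 0.0], [-0.0, 0.0, -1.0]] units [ 0.004 -0.    -1.152] grip 0.27897266198927134 59.13524592295289
```

The push force has gone, so the spacer has dropped. I'll look at how it landed.

```bash
python3 - <<'E'
from h import *
from rig import capture
import cv2
s=capture("scene");cv2.imwrite("pics/s4full.png",s)
cv2.imwrite("pics/c4.png",cv2.resize(s[200:275,375:475],None,fx=7,fy=7,interpolation=cv2.INTER_CUBIC))
for z in (16,28,40): print(z,pix("scene",(560.7,170.8,z)),pix("scene",(560.7,170.8,z+18)))
E
```

```text
16 (np.float64(419.40423949570265), np.float64(254.17773319136458)) (np.float64(420.17989829631085), np.float64(247.7139995203676))
28 (np.float64(419.91962847440766), np.float64(249.88288461528404)) (np.float64(420.70567497133953), np.float64(243.33258800909044))
40 (np.float64(420.4419079605684), np.float64(245.5306159402927)) (np.float64(421.23855223102214), np.float64(238.8920057798701))
```

View pics/c4.png

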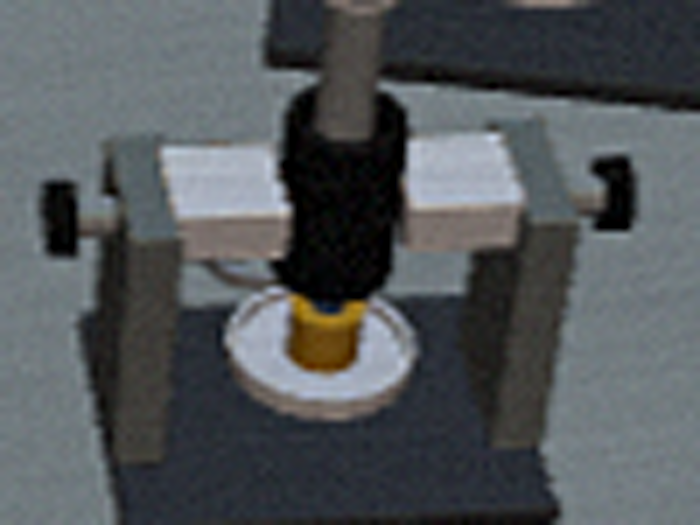

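The spacer is upright on the dish, its front bottom edge at about crop (322,368). That puts the plate floor near z≈30, so I expect contact at TCP z≈152.

```bash
python3 -m crank '[[[0,0,0.05,0,0,0,22],[0,0,0.06,0,0,0,22],[0,0,0.06,0,0,0,22],[0,0,0.06,0,0,0,22],[0,0,0.04,0,0,0,22],[0,0,0.03,0,0,0,22],[0,0,0.02,0,0,0,22],[0,0,0.02,0,0,0,22]]]' 60
python3 -m crank '[[[0,0,0.015,0,0,0,22],[0,0,0.015,0,0,0,22],[0,0,0.015,0,0,0,22],[0,0,0.01,0,0,0,22],[0,0,0.01,0,0,0,22],[0,0,0.01,0,0,0,22],[0,0,0,0,0,0,22],[0,0,0,0,0,0,22]]]' 60
```

```text
time_s: 19.55
eef_pos: [560.8, 170.6, 157.7]
ee_rot: [0.0, 0.226, 0.974, 0.0]
force: [-0.3, -0.8, -2.9]
grip_width: 0.271
grip_force: 59.1
time_s: 20.35
eef_pos: [560.8, 170.7, 155.8]
ee_rot: [-0.0, 0.226, 0.974, -0.0]
force: [0.2, -0.4, -2.1]
grip_width: 0.282
grip_force: 59.1
```

```bash
python3 -m crank '[[[0,0,0.01,0,0,0,22],[0,0,0.01,0,0,0,22],[0,0,0.01,0,0,0,22],[0,0,0.01,0,0,0,22],[0,0,0.01,0,0,0,22],[0,0,0.01,0,0,0,22],[0,0,0,0,0,0,22],[0,0,0,0,0,0,22]]]' 60
python3 -m crank '[[[0,0,0.01,0,0,0,22],[0,0,0.01,0,0,0,22],[0,0,0.01,0,0,0,22],[0,0,0.01,0,0,0,22],[0,0,0.01,0,0,0,22],[0,0,0.01,0,0,0,22],[0,0,0,0,0,0,22],[0,0,0,0,0,0,22]]]' 60
```

```text
time_s: 21.15
eef_pos: [560.8, 170.7, 154.3]
ee_rot: [-0.0, 0.226, 0.974, -0.0]
force: [0.2, 0.4, -3.3]
grip_width: 0.275
grip_force: 59.1
time_s: 21.95
eef_pos: [560.8, 170.6, 152.8]
ee_rot: [0.0, 0.226, 0.974, 0.0]
force: [0.3, -0.2, -2.2]
grip_width: 0.272
grip_force: 59.1
```

```bash
python3 -m crank '[[[0,0,0.01,0,0,0,22],[0,0,0.01,0,0,0,22],[0,0,0.01,0,0,0,22],[0,0,0.01,0,0,0,22],[0,0,0.01,0,0,0,22],[0,0,0.01,0,0,0,22],[0,0,0,0,0,0,22],[0,0,0,0,0,0,22]]]' 60
```

```text
time_s: 22.75
eef_pos: [561.1, 170.7, 151.8]
ee_rot: [0.001, 0.226, 0.974, 0.0]
force: [-1.2, -0.7, 5.6]
grip_width: 0.275
grip_force: 60.0
```

```bash
python3 -m crank '[[[0,0,0,0,0,0,22],[0,0,0,0,0,0,22],[0,0,0,0,0,0,22],[0,0,0,0,0,0,22],[0,0,0,0,0,0,22],[0,0,0,0,0,0,22],[0,0,0,0,0,0,22],[0,0,0,0,0,0,22]]]' 60
```

```text
time_s: 23.55
eef_pos: [561.1, 170.7, 151.8]
ee_rot: [0.001, 0.226, 0.974, 0.0]
force: [-0.4, -0.6, 5.3]
grip_width: 0.272
grip_force: 60.0
```

Steady press of about 8 N (5.5 plus the drift's own 2.6 N). I'll draw it out now.

```bash
python3 -m crank '[[[0,0,-0.05,0,0,0,22],[0,0,-0.1,0,0,0,22],[0,0,-0.2,0,0,0,22],[0,0,-0.4,0,0,0,22],[0,0,-0.5,0,0,0,22],[0,0,-0.5,0,0,0,22],[0,0,-0.5,0,0,0,22],[0,0,-0.5,0,0,0,22]]]' 60
python3 -m crank '[[[0,0,-0.5,0,0,0,22],[0,0,-0.5,0,0,0,22],[0,0,-0.4,0,0,0,22],[0,0,-0.2,0,0,0,22],[0,0,-0.1,0,0,0,22],[-0.1,-0.2,0,0,0,0,22],[-0.3,-0.6,0,0,0,0,22],[-0.4,-0.8,0,0,0,0,22]]]' 60
python3 - <<'E'
from h import *
from rig import capture
import cv2
go(561.3,-241.6,256)
s=capture("scene")
cv2.imwrite("pics/c5.png",cv2.resize(s[170:275,375:475],None,fx=5,fy=5,interpolation=cv2.INTER_CUBIC))
E
```

```text
time_s: 24.35
eef_pos: [560.8, 170.7, 221.4]
ee_rot: [0.0, 0.226, 0.974, 0.0]
force: [-0.1, -0.1, -2.9]
grip_width: 0.279
grip_force: 59.1
time_s: 25.15
eef_pos: [560.8, 124.9, 261.9]
ee_rot: [-0.001, 0.226, 0.974, -0.0]
force: [-0.1, -0.1, -2.4]
grip_width: 0.276
grip_force: 59.2
t 25.15 pos [560.8  124.87 261.92] F [-0.11 -0.07 -2.38] M [-0.01 -0.01  0.03] R [[-0.898, 0.44, -0.001], [0.44, 0.898, -0.0], [0.001, -0.001, -1.0]] units [ -6.472 -13.153   0.24 ] grip 0.275652948493598 59.17625437024981
```

View pics/c5.png

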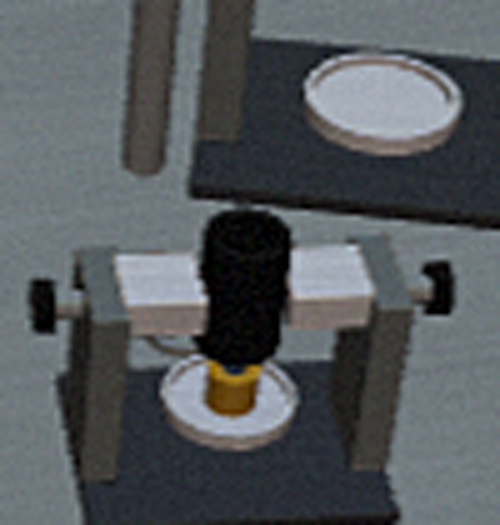

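The spacer, at crop (232,390), stands upright on the dish, and the drift is clear of the tube. Now back to the rack.

```bash
python3 -m crank '[[[-0.5,-1,0,0,0,0,22],[-0.5,-1,0,0,0,0,22],[-0.5,-1,0,0,0,0,22],[-0.5,-1,0,0,0,0,22],[-0.5,-1,0,0,0,0,22],[-0.5,-1,0,0,0,0,22],[-0.5,-1,0,0,0,0,22],[-0.5,-1,0,0,0,0,22]]]' 60
python3 -m crank '[[[-0.5,-1,0,0,0,0,22],[-0.5,-1,0,0,0,0,22],[-0.4,-0.8,0,0,0,0,22],[-0.3,-0.6,0,0,0,0,22],[-0.2,-0.4,0,0,0,0,22],[-0.1,-0.2,0,0,0,0,22],[0,0,0,0,0,0,22],[0,0,0,0,0,0,22]]]' 60
python3 -c "
from h import *
go(561.2,-241.6,175)"
```

```text
time_s: 26.0
eef_pos: [561.9, -99.9, 262.2]
ee_rot: [-0.0, 0.227, 0.974, -0.0]
force: [1.1, 1.0, -3.7]
grip_width: 0.275
grip_force: 59.4
time_s: 26.8
eef_pos: [563.5, -208.8, 262.6]
ee_rot: [-0.0, 0.226, 0.974, 0.0]
force: [0.2, -0.2, -2.3]
grip_width: 0.276
grip_force: 59.4
t 26.8 pos [ 563.47 -208.79  262.6 ] F [ 0.21 -0.23 -2.33] M [ 0.03 -0.04 -0.03] R [[-0.898, 0.44, 0.0], [0.44, 0.898, 0.0], [0.0, 0.0, -1.0]] units [-0.497 -1.219  3.503] grip 0.27568473558358647 59.447895269840956
```

```bash
python3 -m crank '[[[-0.15,-0.4,0,0,0,0,22],[-0.2,-0.5,0.2,0,0,0,22],[-0.15,-0.32,0.5,0,0,0,22],[0,0,0.8,0,0,0,22],[0,0,0.9,0,0,0,22],[0,0,0.7,0,0,0,22],[0,0,0.4,0,0,0,22],[0,0,0.2,0,0,0,22]]]' 60
python3 -m crank '[[[0,0,0.1,0,0,0,22],[0,0,0,0,0,0,22],[0,0,0,0,0,0,22],[0,0,0,0,0,0,22],[0,0,0,0,0,0,22],[0,0,0,0,0,0,22],[0,0,0,0,0,0,22],[0,0,0,0,0,0,22]]]' 60
python3 -c "
from h import *
go(561.2,-241.6,140)"
```

```text
time_s: 27.6
eef_pos: [560.7, -242.6, 168.6]
ee_rot: [-0.001, 0.227, 0.974, 0.0]
force: [0.7, -0.5, -2.4]
grip_width: 0.272
grip_force: 59.4
time_s: 28.4
eef_pos: [561.2, -242.4, 167.6]
ee_rot: [0.0, 0.226, 0.974, -0.0]
force: [0.6, 0.1, -3.3]
grip_width: 0.275
grip_force: 59.4
t 28.4 pos [ 561.16 -242.36  167.56] F [ 0.64  0.1  -3.26] M [-0.02 -0.02 -0.04] R [[-0.897, 0.441, 0.0], [0.441, 0.897, -0.0], [-0.0, -0.0, -1.0]] units [0.012 0.028 1.103] grip 0.27462549453437235 59.44443304091692
```

```bash
python3 -m crank '[[[0.01,0.03,0.1,0,0,0,22],[0,0,0.2,0,0,0,22],[0,0,0.15,0,0,0,22],[0,0,0.1,0,0,0,22],[0,0,0.05,0,0,0,22],[0,0,0.04,0,0,0,22],[0,0,0.04,0,0,0,22],[0,0,0.04,0,0,0,22]]]' 60
python3 -m crank '[[[0,0,0.04,0,0,0,22],[0,0,0.04,0,0,0,22],[0,0,0.04,0,0,0,22],[0,0,0.04,0,0,0,22],[0,0,0,0,0,0,22],[0,0,0,0,0,0,22],[0,0,0,0,0,0,22],[0,0,0,0,0,0,22]]]' 60
python3 -c "
from h import *
go(561.2,-241.6,114.5)"
```

```text
time_s: 29.2
eef_pos: [561.3, -241.6, 149.6]
ee_rot: [0.0, 0.226, 0.974, -0.0]
force: [-0.0, 0.3, -3.3]
grip_width: 0.276
grip_force: 59.5
time_s: 30.0
eef_pos: [561.3, -241.6, 145.6]
ee_rot: [0.0, 0.226, 0.974, -0.0]
force: [-0.0, 0.4, -2.3]
grip_width: 0.276
grip_force: 59.5
t 30.0 pos [ 561.29 -241.59  145.59] F [-0.03  0.38 -2.35] M [ 0.03 -0.03  0.03] R [[-0.897, 0.441, 0.0], [0.441, 0.897, -0.0], [-0.0, -0.0, -1.0]] units [ 0.003 -0.002  1.244] grip 0.27563976248273725 59.45459092967212
```

In the hole (tip about 4 mm in, no contact force). I'll lower it to the floor.

```bash
python3 -m crank '[[[0,0,0.1,0,0,0,22],[0,0,0.15,0,0,0,22],[0,0,0.2,0,0,0,22],[0,0,0.2,0,0,0,22],[0,0,0.2,0,0,0,22],[0,0,0.15,0,0,0,22],[0,0,0.08,0,0,0,22],[0,0,0.04,0,0,0,22]]]' 60
python3 -m crank '[[[0,0,0.01,0,0,0,22],[0,0,0.01,0,0,0,22],[0,0,0.01,0,0,0,22],[0,0,0.01,0,0,0,22],[0,0,0.01,0,0,0,22],[0,0,0.01,0,0,0,22],[0,0,0.01,0,0,0,22],[0,0,0,0,0,0,22]]]' 60
```

```text
time_s: 30.8
eef_pos: [561.2, -241.6, 117.3]
ee_rot: [-0.0, 0.226, 0.974, 0.0]
force: [0.3, 0.2, -3.1]
grip_width: 0.275
grip_force: 59.5
time_s: 31.6
eef_pos: [561.3, -241.6, 115.8]
ee_rot: [-0.0, 0.226, 0.974, 0.0]
force: [0.4, 0.4, -2.6]
grip_width: 0.277
grip_force: 59.4
```

```bash
python3 -m crank '[[[0,0,0.01,0,0,0,22],[0,0,0.01,0,0,0,22],[0,0,0.01,0,0,0,22],[0,0,0.01,0,0,0,22],[0,0,0.01,0,0,0,22],[0,0,0,0,0,0,22],[0,0,0,0,0,0,22],[0,0,0,0,0,0,22]]]' 60
```

```text
time_s: 32.4
eef_pos: [561.2, -241.6, 114.6]
ee_rot: [-0.0, 0.226, 0.974, -0.0]
force: [-0.1, 0.9, -2.5]
grip_width: 0.275
grip_force: 59.5
```

```bash
python3 -m crank '[[[0,0,0.01,0,0,0,22],[0,0,0.01,0,0,0,22],[0,0,0.01,0,0,0,22],[0,0,0.01,0,0,0,22],[0,0,0,0,0,0,22],[0,0,0,0,0,0,22],[0,0,0,0,0,0,22],[0,0,0,0,0,0,22]]]' 60
```

```text
time_s: 33.2
eef_pos: [561.7, -241.8, 114.4]
ee_rot: [0.001, 0.226, 0.974, -0.0]
force: [0.4, -0.2, 4.3]
grip_width: 0.271
grip_force: 60.3
```

```bash
python3 -m crank '[[[0,0,-0.01,0,0,0,22],[0,0,-0.01,0,0,0,22],[0,0,0,0,0,0,24],[0,0,0,0,0,0,27],[0,0,0,0,0,0,32],[0,0,0,0,0,0,40],[0,0,0,0,0,0,48],[0,0,0,0,0,0,50]]]' 60
python3 -m crank '[[[0,0,0,0,0,0,50],[0,0,0,0,0,0,50],[0,0,-0.2,0,0,0,50],[0,0,-0.5,0,0,0,50],[0,0,-0.8,0,0,0,50],[0,0,-0.9,0,0,0,50],[0,0,-0.9,0,0,0,50],[0,0,-0.9,0,0,0,50]]]' 60
python3 -m crank '[[[0.5,0,-0.9,0,0,0,50],[1,0,-0.5,0,0,0,50],[1,0,0,0,0,0,50],[1,0,0,0,0,0,50],[1,0,0,0,0,0,50],[0.5,0,0,0,0,0,50],[0,0,0,0,0,0,50],[0,0,0,0,0,0,50]]]' 60
python3 - <<'E'
from h import *
from rig import capture
import cv2
go()
cv2.imwrite("pics/s6.png",capture("scene"))
E
```

```text
time_s: 34.0
eef_pos: [561.2, -241.6, 113.9]
ee_rot: [-0.0, 0.226, 0.974, 0.0]
force: [-0.2, 0.5, -0.1]
grip_width: 0.584
grip_force: 0.0
time_s: 34.8
eef_pos: [561.3, -241.6, 221.3]
ee_rot: [0.001, 0.226, 0.974, -0.0]
force: [0.7, 0.8, -0.2]
grip_width: 0.585
grip_force: 0.0
time_s: 35.6
eef_pos: [449.5, -186.7, 254.9]
ee_rot: [0.001, 0.226, 0.974, -0.0]
force: [0.5, -0.1, 0.6]
grip_width: 0.585
grip_force: 0.0
t 35.6 pos [ 449.5  -186.74  254.91] F [ 0.48 -0.1   0.6 ] M [-0.02 -0.02 -0.04] R [[-0.897, 0.441, 0.001], [0.441, 0.897, -0.001], [-0.002, -0.0, -1.0]] units [0. 0. 0.] grip 0.5845172671201172 0.0
```

View pics/s6.png

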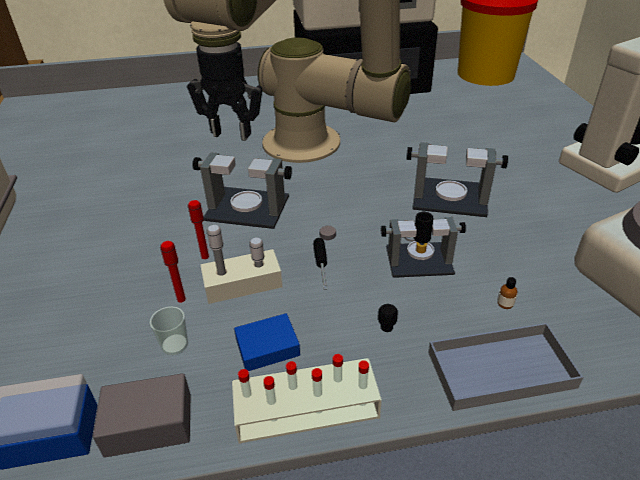

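The drift is back in its hole at (215,250), the spacer stands on the catch plate at (421,247), and nothing else has moved.

```bash
python3 -c "
from rig import *
print(finish_job())"
```

```text
the job is handed in; nothing more can be done
None
```

The job is handed in at about 36 s: the spacer was driven out (highest push read about 14 N) and pressed on the catch plate at about 8 N, where it stands upright; the drift is back in its own hole, and the last picture shows nothing else moved.

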